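# Refit the spark-trap filter, shut its drawer and start the captive screw knob

## Robot

A 6-joint arm with a two-finger parallel gripper is mounted at the origin on a cart in front of the work surface, level with it; the furniture and walls round the work are solid. World frame = base frame: x ahead of the robot, y to its left, z up, the work surface at z = 0. Lengths are in m, angles in degrees, forces in N, time in s.
With the tool pointing down it reaches from about 0.35 to 0.875 m from the base axis. Payload 4.2 kg.
Tool frame: the origin (TCP) lies midway between the tips of the shut fingers; the grasp point (between the pads) lies 19 mm behind it; z points along the fingers, y is the line along which they close (so a half turn about z gives the same grasp; the last joint's range is limited). The gripper opens to 87 mm and grips with 3 to 60 N. Pads are 19 mm wide; open, the fingers measure 117 mm over their backs; the gripper's body (75 mm by 190 mm) begins 51 mm behind the grasp point.
Start: joints at [89.931, 22.042, 0.453, 0, -68.411, -14.817], TCP at [0.161, 0.604, 0.223] pointing down, gripper open.
Joint ranges: [-179.83, 179.83], [-69.29, 118.12], [-61.27, 80.66], [-181.25, 117.63], [-171.15, -9.14], [-177.46, 177.46]. Speed limits (degrees/s): [159.86, 159.86, 180, 180, 180, 180].

## Interface

Orientations are given as [roll, pitch, yaw] about the fixed x, y, z axes, in that order (R = Rz(yaw) Ry(pitch) Rx(roll)).
In Python, from workcell import env gives the robot as it stands. Calls block until the motion is done:
- env.goto(position, orientation): joint-space move of the TCP to a pose.
- env.move_straight(position, rotation=None, rate=0.15, force_limit=None): straight line of the TCP; rotation=None keeps the orientation; rate is the mean speed in m/s. With force_limit (N) it stops when the force on the tool has changed by that much, and returns True; else False.
- env.set_joints(angles): joint-space move.
- env.gripper_to(opening, grasp_force=None): opening from 0.0 (shut) to 1.0 (fully open); grasp_force is the grip in N (None keeps the last); returns when the fingers have stopped.
- env.dwell(seconds).
- env.inverse_kinematics(position, orientation): joint angles nearest the present ones, or None.
- env.read_state(): the state.
- env.grab_frame(name): name is "side" or "top" or "wrist"; returns a dict with "image" (400x640x3 uint8, blue, green, red), "fx", "fy", "cx", "cy" (pixels), "position" and "orientation" of the camera in the world. Camera axes: x right, y up, looking along -z (the intrinsics and any distortion apply to the point x, -y, -z); pixel columns grow to the right and rows downward; lengths in m; the calibration is good to about 2 mm. A picture is of the moment at which its call begins. There is no depth.
A pose or a line that the arm cannot do raises env.Unreachable and nothing moves.
- env.close_job(): hands the job in; it is judged then, once.
Trained networks look in a picture, given as the dict that the camera call returned (one of the last four; its "shot" number tells which), for a name from the list of things; names that differ only in an ending like _2 or _b are one class to them, and where a whole thing is asked for, a point or a joint stands for the part that bears it (a point fixed in the world has none). Each returns a list of dicts, best first, with "score" (0 to 1); they miss things now and then, are a little off and sometimes report something else, mostly with a low value. They report only what shows in the picture. A call takes as long as a camera call.
- env.search_frame(picture, thing): "xyz" ([x, y, z] in m, in world coordinates, good to about 4 mm: the middle of the surface that is visible of it).
- env.trace(picture, thing): "mask" (400x640 bool, what is visible of it).
The state is a dict: "clock": time; "joint_positions": joint angles; "qvel": joint speeds; "joint_torque": joint torques, N m; "position": TCP position; "tool_rot": TCP orientation; "force": force on the tool from outside, world axes, zero at the start; "wrist_torque": the same for the moment, N m; "opening": opening from 0.0 (shut) to 1.0 (fully open); "finger_force": force on a finger pad.
Only numpy, scipy, OpenCV 4.12 (cv2) and the standard library are available. Lean on these libraries where they do the work, as an engineer would, in place of code of your own. Each camera call takes 0.05 s, during which the arm holds its last target. There are 200 camera calls.

## Task

Put the cleaned mesh filter flat into the open drawer of the spark-trap filter box and push the drawer fully home until it clicks into its catch. Then press the winged captive screw knob on top of the box down and turn it clockwise until its thread takes hold and the knob is drawn right down onto its bushing and stays there. Leave the spanner and the tape measure beside the work where they lie.

Things in the scene. Friction and masses are not known exactly. Their poses are not given: they have to be found in the camera images.
- filter_box: grey sheet-metal spark-trap filter box, fixed, 180 (x) x 236 (y) x 110 mm high; a suction pipe with elbow stands on its lid at the rear left, to 275 mm above the bench. Origin: centre of its underside; x points from the drawer front (at x = -90 mm) to the back, y to the left, z up. The screw knob stands upright on the lid at x = -54, y = -77 mm, over a steel bushing that rises to z = 118 mm
- bay_floor (a point): centre of the floor of the drawer's filter bay; moves with the drawer; axes as the box. Bay 106 (x) x 146 mm (y) inside: 4 mm to spare all round the filter. Side and rear walls 30 mm high; at its front is the drawer's front plate, 70 mm above the floor. Right of the bay a steel lock block with the knob's threaded hole stands in the drawer, 59 mm above the floor
- handle (a point): centre of the drawer's bar handle: round bar 11 mm thick, 110 mm long along the box's y, its axis 35 mm in front of the front plate; moves with the drawer; axes as the box. It can be pushed from the front
- drawer (a joint): how far the drawer stands open, m: 0 is fully home, about 0.12 at the start; about 1 N of friction. Between 10 and 4 mm a spring catch resists with up to about 8 N; past it the catch snaps the drawer home and keeps it there; if it is not passed the drawer stays about 10 mm open
- filter: mesh filter: flat aluminium frame with steel mesh, 98 (own x) x 138 (own y) x 18 mm, 0.2 to 0.4 kg, with a strap grip over its middle. Origin: centre of its underside, z up. The strap's bar is 70 mm long along own x, 12 mm wide and lies 40 to 50 mm above the underside. Its long side goes along the bay's y, either way round
- knob_wing (a point): middle of the black wing of the captive screw knob, on the screw's axis, 30 mm above the underside of the knob's collar; x along the wing, z up; turns and sinks with the knob. The wing is 64 mm long, 13 mm thick (along y), and reaches from 22 mm below this point to 7 mm above it
- knob_press (a joint): how far the knob is pressed down, m: 0 is up, held by its spring (3 N at the top, 6.6 N at the bottom); 0.018 is down, collar on bushing. With the drawer home the pressed knob meets the thread in the lock block at 8 to 16 mm, depending on its angle. Let go before the thread holds, it springs up again and keeps its angle
- knob_turn (a joint): angle of the knob, rad, growing clockwise from above; at 0 the wing lies along the box's x. Spins freely while up. Right-hand two-start thread, lead 16 mm a turn: pressed onto it and turned, the knob sinks 2.5 mm a rad, the thread holds from about 2.0 rad (repeats every half turn), the collar seats at 2.6 to 2.9 rad. Starts at 0.15 to 0.85: takes more than one grasp
- tape_measure: bystander: tape measure, 67 x 80 x 37 mm, on the bench left of the filter box
- spanner: bystander: open and ring spanner, 146 mm long along its own y, 8 mm thick, at the bench's front edge

How it is judged:
By the outcome, as a careful person would: the job done as asked, in the order asked, and still so for the second after the job is handed in, with the robot touching nothing.
It also fails if it takes over 67 s, if anything falls off the work surface, if the arm or the gripper's body presses on something with over 40 N, if the wrist force passes 120 N, or if a joint passes its speed limit or range.

## Working session

There is one attempt and no reset: what is moved stays moved. The work goes in short steps, each a Python script; the robot and the scene stay as the last script left them, time stands still between calls to the robot, and variables do not carry over. Pictures are saved under pics/ and viewed, at most 10 in all, crops included, and the job is handed in when it is done.

```bash
ls; mkdir -p pics; python3 - <<'E'
from workcell import env
import cv2,numpy as np
s=env.read_state();print(s)
ims=[]
for n in ["top","side"]:
    f=env.grab_frame(n);cv2.imwrite(f"pics/a_{n}.png",f["image"])
    print(n,{k:v for k,v in f.items() if k!="image"})
    for t in ["filter_box","bay_floor","handle","filter","knob_wing","tape_measure","spanner"]:
        print(t,[(np.round(d["xyz"],4),round(d["score"],2)) for d in env.search_frame(f,t)[:2]])
print(env.read_state()["clock"])
E
```

```text
pics
workcell.py
{'clock': 0.0, 'joint_positions': array([ 8.99301519e+01,  2.20910269e+01,  3.80432098e-01, -2.77508135e-02,
       -6.84121120e+01, -1.48174443e+01]), 'qvel': array([-0.0886044 , -0.05076493, -0.00835178,  0.03604034, -0.02887061,
       -0.020248  ]), 'joint_torque': array([ 1.67453356e-03, -3.90668643e+01,  1.87397236e+01,  4.21965256e+00,
        1.08461076e-02, -1.92873349e-04]), 'position': array([0.16039773, 0.60344635, 0.22146448]), 'tool_rot': array([ 1.79874778e+02, -6.45670450e-03, -1.48975233e+01]), 'force': array([-0.25706064, -0.82469133,  0.47837668]), 'wrist_torque': array([ 0.00345784,  0.07505723, -0.00282318]), 'finger_force': 0.0, 'opening': 0.9982240861034596}
top {'fx': 464.14803997794127, 'fy': 464.14803997794127, 'cx': 324.51734685514606, 'cy': 206.09477049228227, 'position': array([0.39196666, 0.27503233, 1.03454882]), 'orientation': array([  9.11806597,  -1.5088926 , -90.73468503]), 'shot': 1}
filter_box [(array([0.6696, 0.1279, 0.1086]), 0.88), (array([0.3563, 0.4295, 0.0032]), 0.54)]
bay_floor [(array([0.5627, 0.1031, 0.0176]), 0.71)]
hand
[... 237 characters left out ...]
15)]
spanner [(array([0.3561, 0.4324, 0.0042]), 0.81)]
side {'fx': 410.3836760268577, 'fy': 410.3836760268577, 'cx': 317.567620084209, 'cy': 199.3115483633193, 'position': array([ 0.25719908, -0.51725777,  0.48994272]), 'orientation': array([ 66.87750552,   1.4132745 , -22.02653817]), 'shot': 2}
filter_box [(array([0.6724, 0.0865, 0.0796]), 0.73)]
bay_floor [(array([0.5348, 0.0703, 0.0493]), 0.86), (array([0.678 , 0.0372, 0.1537]), 0.29)]
handle [(array([0.5378, 0.066 , 0.0464]), 0.94)]
filter [(array([0.5021, 0.3641, 0.0155]), 0.9)]
knob_wing [(array([0.6759, 0.0379, 0.1591]), 0.77)]
tape_measure [(array([0.6388, 0.4462, 0.0261]), 0.79)]
spanner [(array([0.3597, 0.4242, 0.006 ]), 0.58)]
0.8
```

View pics/a_top.png

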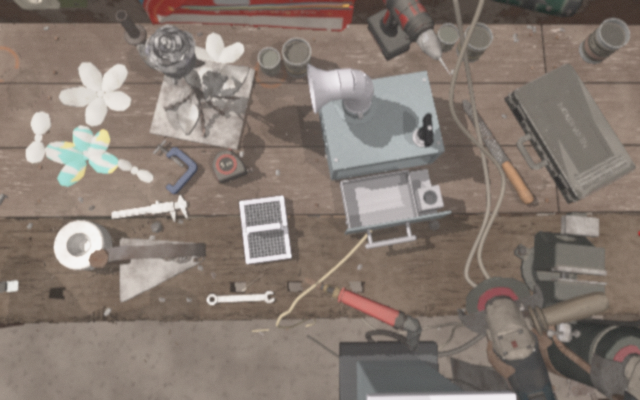

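View pics/a_side.png

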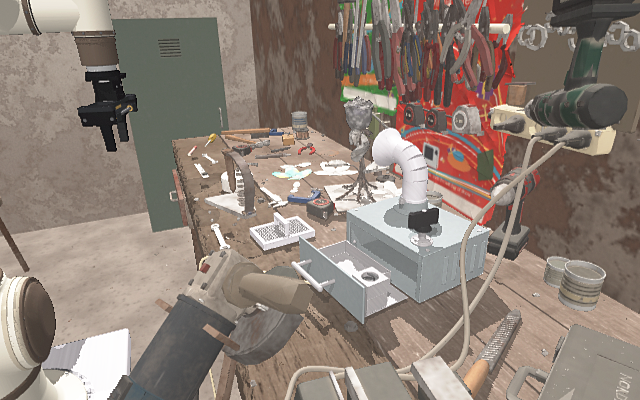

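The top view shows the filter at about (265,230), the open drawer at (393,200) with its handle at (390,240), and the knob at (427,130). The tape measure is at (228,165) and the spanner at (240,298). Next I'll zoom in for the corners.

```bash
cat > h.py <<'E'
from workcell import env
import cv2,numpy as np
from scipy.spatial.transform import Rotation as R
from scipy.optimize import least_squares
def proj(f,P):
    P=np.atleast_2d(P);Rc=R.from_euler('xyz',f["orientation"],degrees=True).as_matrix()
    c=(P-f["position"])@Rc
    return np.c_[f["cx"]+f["fx"]*c[:,0]/-c[:,2], f["cy"]+f["fy"]*c[:,1]/c[:,2]]
def back(f,uv,z):
    uv=np.atleast_2d(uv);Rc=R.from_euler('xyz',f["orientation"],degrees=True).as_matrix()
    d=np.c_[(uv[:,0]-f["cx"])/f["fx"],-(uv[:,1]-f["cy"])/f["fy"],-np.ones(len(uv))]@Rc.T
    return f["position"]+d*((z-f["position"][2])/d[:,2])[:,None]
E
python3 - <<'E'
from h import *
f=env.grab_frame("top");im=f["image"]
cv2.imwrite("pics/b.png",cv2.resize(im[60:270,230:470],None,fx=2.8,fy=2.8,interpolation=cv2.INTER_CUBIC))
for t in ["filter","handle","bay_floor","filter_box","knob_wing"]:
    r=env.trace(f,t)
    if not r: print(t,None);continue
    m=r[0]["mask"].astype(np.uint8);c=cv2.minAreaRect(cv2.findNonZero(m));b=cv2.boxPoints(c)
    z={"filter":.018,"knob_wing":.165}.get(t,.11)
    print(t,r[0]["score"],m.sum(),b.round(1).tolist(),back(f,b,z).round(4).tolist())
f2=env.grab_frame("side")
r=env.trace(f2,"filter_box")[0]["mask"]
cv2.imwrite("pics/c.png",cv2.resize(f2["image"][170:330,230:510],None,fx=2.8,fy=2.8,interpolation=cv2.INTER_CUBIC))
E
```

```text
filter 0.62 2937 [[237.60000610351562, 200.6999969482422], [284.1000061035156, 194.89999389648438], [292.1000061035156, 258.6000061035156], [245.60000610351562, 264.3999938964844]] [[0.5686, 0.4384, 0.018], [0.5809, 0.3357, 0.018], [0.4397, 0.3182, 0.018], [0.4284, 0.4188, 0.018]]
handle 0.71 5208 [[337.1000061035156, 182.1999969482422], [440.29998779296875, 162.1999969482422], [453.8999938964844, 232.10000610351562], [350.70001220703125, 252.10000610351562]] [[0.5891, 0.2225, 0.11], [0.6298, 0.0086, 0.11], [0.4848, -0.0113, 0.11], [0.4469, 0.1978, 0.11]]
bay_floor 0.56 5361 [[337.6000061035156, 181.39999389648438], [440.1000061035156, 164.3000030517578], [451.70001220703125, 234.39999389648438], [349.20001220703125, 251.5]] [[0.5908, 0.2215, 0.11], [0.6252, 0.0094, 0.11], [0.4802, -0.0067, 0.11], [0.4482, 0.2007, 0.11]]
filter_box 0.85 17026 [[303.5, 66.0], [419.5, 39.900001525878906], [462.1000061035156, 229.3000030517578], [346.1000061035156, 255.39999389648438]] [[0.8409, 0.2896, 0.11], [0.9007, 0.0396, 0.11], [0.4903, -0.0283, 0.11], [0.4405, 0.2072, 0.11]]
knob_wing 0.66 365 [[415.70001220703125, 114.30000305175781], [430.6000061035156, 112.5999984741211], [434.3999938964844, 146.3000030517578], [419.3999938964844, 148.0]] [[0.713, 0.0682, 0.165], [0.7164, 0.0384, 0.165], [0.6476, 0.0345, 0.165], [0.6444, 0.0639, 0.165]]
```

View pics/b.png

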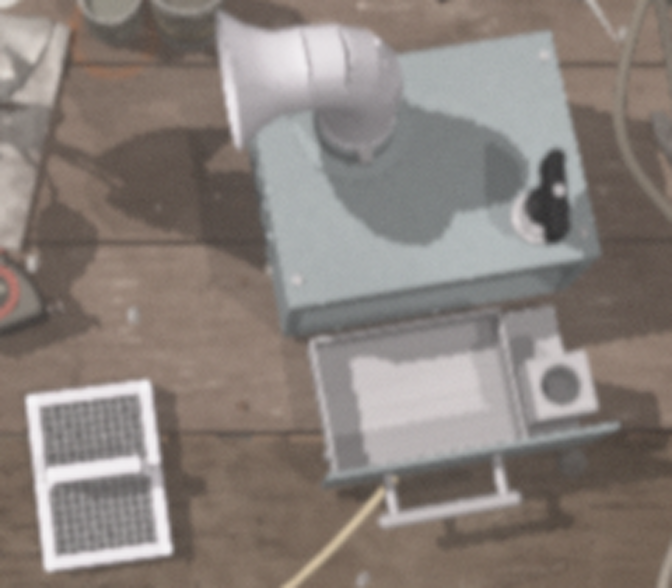

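View pics/c.png

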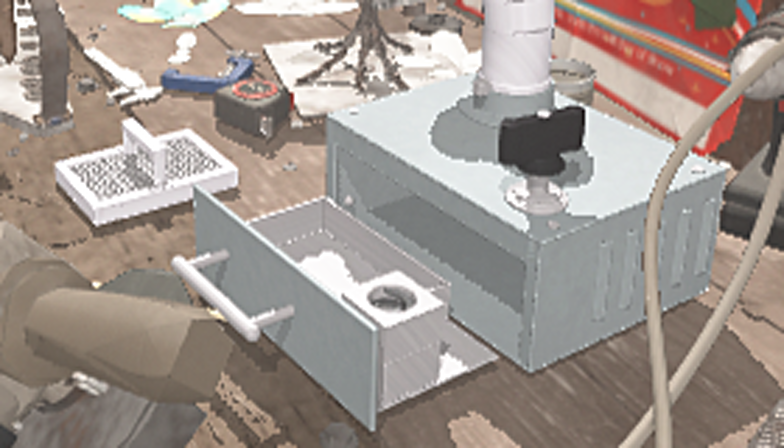

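The zoomed top view has the lid corners at crop (550,33), (598,255) and (286,305), the handle bar from (381,521) to (519,497), and the strap at (95,468). The zoomed side view has the lid corners at (530,243), (728,172) and (327,115). I'll fit the poses from these.

```bash
cat > fit.py <<'E'
from h import *
T=env.grab_frame("top");S=env.grab_frame("side")
tb=lambda u,v:(T,(230+u/2.8-.3,60+v/2.8-.3)); sc=lambda u,v:(S,(230+u/2.8-.3,170+v/2.8-.3))
def W(p,l): 
    c,s=np.cos(p[2]),np.sin(p[2]);return np.array([p[0]+c*l[0]-s*l[1],p[1]+s*l[0]+c*l[1],l[2]])
def fit(obs,fn,p0):
    r=lambda p:np.concatenate([(proj(f,fn(p,l))[0]-uv) for (f,uv),l in obs])
    s=least_squares(r,p0,loss='soft_l1');return s.x,r(s.x).round(1)
box=[(tb(550,33),(.09,-.118,.11)),(tb(598,255),(-.09,-.118,.11)),(tb(286,305),(-.09,.118,.11)),
 (sc(530,243),(-.09,-.118,.11)),(sc(728,172),(.09,-.118,.11)),(sc(327,115),(-.09,.118,.11)),(sc(530,372),(-.09,-.118,0))]
b,r=fit(box,W,[.7,.1,.1]);print("box",b.round(4),np.degrees(b[2]),r)
bt,r=fit(box[:3],W,[.7,.1,.1]);print("top only",bt.round(4),np.degrees(bt[2]),r)
bs,r=fit(box[3:],W,[.7,.1,.1]);print("side only",bs.round(4),np.degrees(bs[2]),r)
# handle: local x hx, y hy, z
h=[(tb(381,521),.055),(tb(519,497),-.055),(sc(180,262),.055),(sc(250,330),-.055)]
hh,r=fit(h,lambda q,l:W(b,(q[0],q[1]+l,q[2])),[-.24,0,.04]);print("handle local",hh.round(4),r)
h4=hh
fl=[(tb(26,395),(.049,.069,.018)),(tb(150,380),(.049,-.069,.018)),(tb(170,552),(-.049,-.069,.018)),(tb(45,570),(-.049,.069,.018))]
# own x ~ world -y or so: long side along world x
fx=[(o,( l[1],l[0],l[2])) for o,l in fl]   # local x' = own y
ff,r=fit(fx,W,[.5,.37,.1]);print("filter long-axis along x'",ff.round(4),np.degrees(ff[2]),r)
print("strap top", back(T,tb(95,468)[1],.05), "side strap",)
kw=W(b,(-.054,-.077,.148));print("knob",kw,proj(T,kw),proj(S,kw))
# knob bearing from mask pixels
k=back(T,np.array([tb(553,152)[1],tb(553,240)[1]]),.155);print("wing ends",k,np.degrees(np.arctan2(*(k[0]-k[1])[[1,0]])))
for l in [(-.09-.12,.118,.07),(-.21,-.118,.07)]: print(proj(T,W(b,l)))
E
python3 fit.py
```

```text
box [0.7248 0.1298 0.1495] 8.563008671636444 [ 0.9 -1.2  0.7  0.3 -0.1 -0.3  2.  -1.2 -0.6 -1.7 -0.8 -1.7 -2.3  3.6]
top only [0.724  0.131  0.1537] 8.80720554882245 [ 0.2 -1.1  0.3  0.4 -0.5  0.3]
side only [0.7241 0.1268 0.1373] 7.8667589755893905 [ 1.6 -0.4  0.2 -0.5 -0.2 -1.4 -2.7  4.6]
handle local [-0.2529  0.0161  0.0528] [-0.8 -0.4  0.6 -0.  -2.5 -1.4  0.7  1.8]
filter long-axis along x' [0.506  0.3785 0.132 ] 7.561970109316113 [ -0.4   0.2 -37.3  67.7   0.4  -0.2  36.8 -68.4]
strap top [[0.50612745 0.37716088 0.05      ]] side strap
knob [0.68286558 0.04560312 0.148     ] [[425.73598043 131.66852239]] [[421.29708074 222.35362377]]
wing ends [[0.71722463 0.04272912 0.155     ]
 [0.65237093 0.04584976 0.155     ]] -2.7548427008383185
[[340.30928473 228.11360235]]
[[450.06627635 210.52215001]]
```

```bash
python3 - <<'E'
from h import *
for p,ps in [((.56,.10,.30),8.6),((.505,.378,.15),-82.6),((.505,.378,.15),97.4),((.58,.13,.2),8.6),((.68,.046,.2),8.6),((.68,.046,.2),98.6),((.68,.046,.2),-81.4),((.68,.046,.2),188.6)]:
    q=env.inverse_kinematics(p,[180,0,ps]);print(p,ps,None if q is None else np.round(q))
env.goto([.53,.09,.30],[180,0,8.6]);env.dwell(.2)
f=env.grab_frame("wrist");print({k:v for k,v in f.items() if k!="image"},env.read_state()["position"],env.read_state()["clock"])
cv2.imwrite("pics/d.png",f["image"])
for t in ["bay_floor","handle","knob_wing","filter"]:
    print(t,[(np.round(d["xyz"],4),round(d["score"],2)) for d in env.search_frame(f,t)[:2]])
E
```

```text
(0.56, 0.1, 0.3) 8.6 [ 26.  14.  -0.   0. -76.  72.]
(0.505, 0.378, 0.15) -82.6 [ 51.  26.  -4.   0. -60. -44.]
(0.505, 0.378, 0.15) 97.4 [ 51.  26.  -4.   0. -60. 136.]
(0.58, 0.13, 0.2) 8.6 [ 28.  20.  -6.   0. -64.  70.]
(0.68, 0.046, 0.2) 8.6 [ 17.  28.   7.   0. -69.  81.]
(0.68, 0.046, 0.2) 98.6 [ 17.  28.   7.   0. -69. 171.]
(0.68, 0.046, 0.2) -81.4 [ 17.  28.   7.   0. -69.  -9.]
(0.68, 0.046, 0.2) 188.6 [ 17.  28.   7.  -0. -69. -99.]
{'fx': 353.175958163631, 'fy': 353.175958163631, 'cx': 319.6188849741232, 'cy': 196.58360315938035, 'position': array([0.60316944, 0.10085619, 0.46207676]), 'orientation': array([-1.58340266e+01, -4.61932423e-02, -8.13303950e+01]), 'shot': 7} [0.52997645 0.09044372 0.29987402] 3.825
bay_floor [(array([0.5613, 0.1022, 0.0183]), 0.74), (array([0.512 , 0.3756, 0.0169]), 0.61)]
handle [(array([0.5571, 0.1044, 0.0161]), 0.83)]
knob_wing [(array([0.6702, 0.0466, 0.1673]), 0.77), (array([0.3639, 0.4554, 0.0037]), 0.73)]
filter [(array([0.5124, 0.3748, 0.0155]), 0.73)]
```

View pics/d.png

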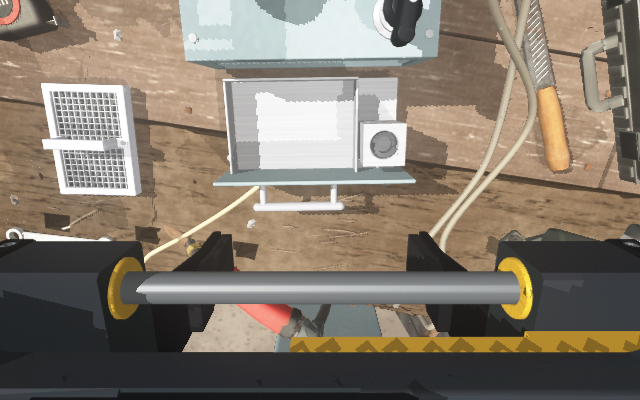

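The wrist view shows the drawer bay at (225..357, 80..172), the handle bar at (256..342, 207), the filter at (90,138) and the knob at (403,20). I'll zoom once more to get the bay edges.

```bash
python3 - <<'E'
from h import *
import pickle
f=env.grab_frame("wrist");pickle.dump({k:v for k,v in f.items()},open("wrist1.pkl","wb"))
cv2.imwrite("pics/e.png",cv2.resize(f["image"][0:220,170:460],None,fx=2.7,fy=2.7,interpolation=cv2.INTER_CUBIC))
r=env.trace(f,"filter")
m=r[0]["mask"].astype(np.uint8);b=cv2.boxPoints(cv2.minAreaRect(cv2.findNonZero(m)));print(r[0]["score"],b.round(1).tolist(),back(f,b,.018).round(4).tolist())
E
```

```text
0.89 [[40.900001525878906, 83.0], [138.3000030517578, 81.19999694824219], [140.39999389648438, 195.6999969482422], [43.0, 197.5]] [[0.5685, 0.4324, 0.018], [0.5881, 0.3172, 0.018], [0.4448, 0.3127, 0.018], [0.4233, 0.4385, 0.018]]
```

View pics/e.png

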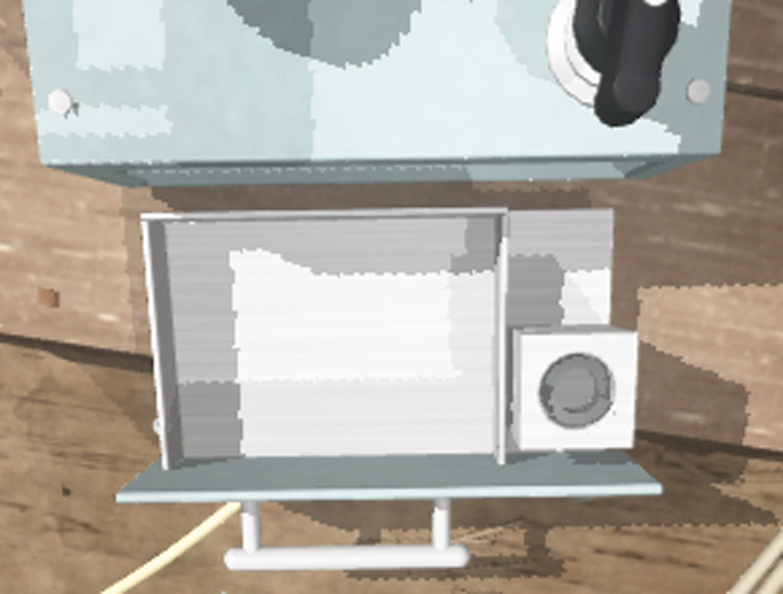

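The zoomed wrist view gives lid front corners at (41,161) and (721,151), and bay rim inner corners at (158,218), (500,214), (172,467) and (500,463). The threaded hole is at (577,390) and the handle bar at (226..469,558). I'll do a joint fit.

```bash
cat > fit2.py <<'E'
from h import *
import pickle
F=pickle.load(open("wrist1.pkl","rb"))
px=lambda u,v:np.array([170+u/2.7-.3,v/2.7-.3])
def W(p,l):
    c,s=np.cos(p[2]),np.sin(p[2]);return np.array([p[0]+c*l[0]-s*l[1],p[1]+s*l[0]+c*l[1],l[2]])
# p: x,y,yaw, bx,by,zf, d, hz
def obs(p):
    bx,by,zf,d,hz,t=p[3:9]
    return [(px(41,161),(-.09,.118,.11)),(px(721,151),(-.09,-.118,.11)),
    (px(158,218),(bx+.053,by+.073,zf+.03)),(px(500,214),(bx+.053,by-.073,zf+.03)),
    (px(172,467),(bx-.053,by+.073,zf+.03)),(px(500,463),(bx-.053,by-.073,zf+.03)),
    (px(183,457),(bx-.053,by+.073,zf)),(px(494,453),(bx-.053,by-.073,zf)),
    (px(577,390),(-.054-d,-.077,zf+.059)),
    (px(346,558),(-.125-d,p[9],hz)),(px(226,560),(-.125-d,p[9]+.055,hz)),(px(469,556),(-.125-d,p[9]-.055,hz)),
    (px(390,494),(-.09-d,p[9],zf+.07))][:12]
def r(p):
    e=[proj(F,W(p,l))[0]-uv for uv,l in obs(p)]
    return np.concatenate(e+[[(p[0]-.7243)/.002,(p[1]-.130)/.002,(p[2]-.150)/.008,(p[5]-.008)/.004]])
s=least_squares(r,[.724,.13,.15,-.15,.02,.01,.12,.05,.003,.02],loss='soft_l1')
p=s.x;print(p.round(4),np.degrees(p[2]));print(r(p).round(1))
print("bay",W(p,(p[3],p[4],p[5])),"handle",W(p,(-.125-p[6],p[9],p[7])),"knob",W(p,(-.054,-.077,.148)))
pf=lambda u,v:np.array([u,v])
c=back(F,np.array([[41.5,84],[128,85]]),.018);print(c)
print("strap ends",back(F,np.array([[44,144],[128,144]]),.05),back(F,np.array([[85,144]]),.05))
E
python3 fit2.py
```

```text
[ 0.7253  0.1283  0.164  -0.1597  0.0243  0.0125  0.1236  0.0659  0.0034
  0.0193] 9.397161329381424
[-0.5  0.1  0.7  0.2 -1.8  0.5  0.7  0.2  0.4  0.3 -0.5  0.2  1.8 -0.9
 -0.5 -0.9 -0.5  1.   0.1 -0.3 -2.2 -0.4  1.3 -0.1  0.5 -0.9  1.8  1.1]
bay [0.56370819 0.12609735 0.01251938] handle [0.47685705 0.10667366 0.06590719] knob [0.68456194 0.04346694 0.148     ]
[[0.56744711 0.43170663 0.018     ]
 [0.58184398 0.32926702 0.018     ]]
strap ends [[0.50253207 0.40909652 0.05      ]
 [0.51718204 0.31252546 0.05      ]] [[0.50968199 0.36196505 0.05      ]]
```

```bash
python3 - <<'E'
from h import *
x,y=.506,.378
env.gripper_to(.5,30)
env.goto([x,y,.10],[180,0,-82.4])
env.move_straight([x,y,.028],rate=.12,force_limit=8)
print(env.read_state()["position"],env.read_state()["force"])
f0=env.read_state()["force"][2]
env.gripper_to(0,30)
s=env.read_state();print("open",s["opening"],s["finger_force"])
env.move_straight([x,y,.16],rate=.2)
s=env.read_state();print("dF",s["force"][2]-f0,s["opening"])
env.goto([.561,.126,.16],[180,0,8.9]);env.dwell(.3)
s=env.read_state();print(s["position"],s["clock"],s["tool_rot"])
T=env.grab_frame("top")
m=env.trace(T,"filter")[0];mm=m["mask"].astype(np.uint8);b=cv2.boxPoints(cv2.minAreaRect(cv2.findNonZero(mm)));print(m["score"],b.round(1).tolist())
W=back(T,b,.16-.028+.018-.0);print(W.round(4).tolist(),W.mean(0))
im=T["image"];cv2.imwrite("pics/f.png",cv2.resize(im[60:260,300:480],None,fx=3,fy=3,interpolation=cv2.INTER_CUBIC))
E
```

```text
[0.50660426 0.37840302 0.02873725] [-0.36673711  0.69094454  0.13354389]
open 0.1329263238038688 29.994424721226096
dF -3.4118254407671347 0.13622115617679015
[0.5609941  0.12627273 0.15999465] 11.1 [-1.79997528e+02 -2.94814679e-03  8.91847838e+00]
0.56 [[367.6000061035156, 206.0], [425.0, 196.8000030517578], [427.5, 212.60000610351562], [370.1000061035156, 221.8000030517578]]
[[0.5331, 0.1665, 0.15], [0.5503, 0.0538, 0.15], [0.5192, 0.0504, 0.15], [0.5023, 0.1625, 0.15]] [0.5262211  0.10828507 0.15      ]
```

View pics/f.png

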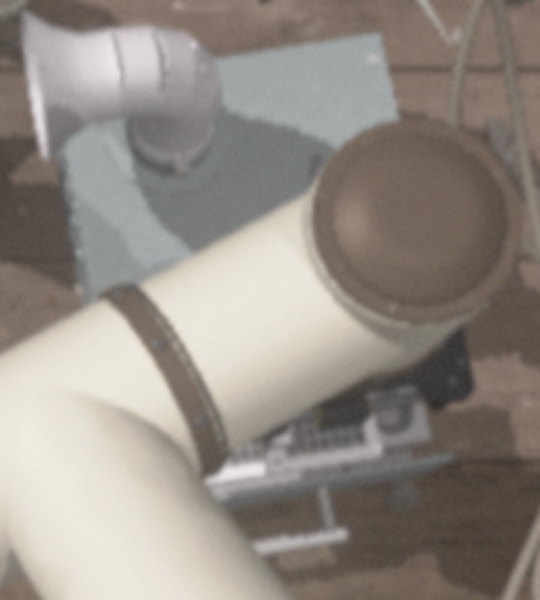

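The top view is blocked by the arm: I can see only part of the drawer, around (330,440). I'll lower by touch instead.

```bash
python3 - <<'E'
from h import *
x,y=.563,.1275
env.move_straight([x,y,.10],rate=.15)
hit=env.move_straight([x,y,.030],rate=.06,force_limit=4)
s=env.read_state();print(hit,s["position"],s["force"],s["wrist_torque"],s["clock"],s["opening"])
f=env.grab_frame("wrist");cv2.imwrite("pics/g.png",f["image"])
E
```

```text
True [0.56310137 0.12741744 0.04563126] [0.50114775 0.23176246 2.35603788] [-0.01376265 -0.29750874  0.02128941] 12.6 0.1281371920447704
```

View pics/g.png

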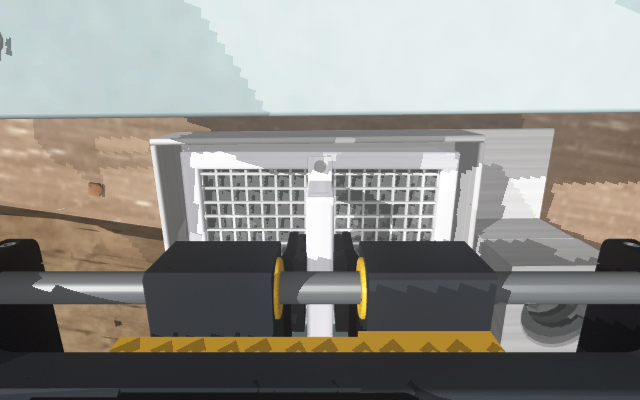

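The wrist view shows the filter lying flat inside the bay, with the walls standing above its frame at (165..480, 135..). I'll release it and push the drawer.

```bash
cat >> h.py <<'E'
BX=np.array([.7247,.1297]);YAW=np.radians(8.9)
def L(x,y,z):
    c,s=np.cos(YAW),np.sin(YAW);return [BX[0]+c*x-s*y,BX[1]+s*x+c*y,z]
E
python3 - <<'E'
from h import *
env.gripper_to(.4)
p=env.read_state()["position"]
env.move_straight([p[0],p[1],.15],rate=.25)
env.gripper_to(0,20)
env.goto(L(-.315,.018,.15),[180,0,8.9])
env.move_straight(L(-.315,.018,.045),rate=.2)
s=env.read_state();print(s["force"],s["clock"])
print(env.move_straight(L(-.165,.018,.045),rate=.12,force_limit=18))
s=env.read_state();print(s["position"],s["force"],s["clock"])
print(env.move_straight(L(-.120,.018,.045),rate=.05,force_limit=22))
s=env.read_state();print(s["position"],s["force"],s["clock"])
c,sn=np.cos(YAW),np.sin(YAW);d=s["position"][:2]-BX;print("local",c*d[0]+sn*d[1],-sn*d[0]+c*d[1])
E
```

```text
[ 0.50056265 -0.25788075  0.00824208] 16.1333
False
[0.55850057 0.12176589 0.04513117] [ 0.67540444 -0.13700112  0.92305802] 17.5333
True
[0.57704614 0.12388045 0.04337732] [-1.96633774  0.00229558  0.05242542] 18.1083
local -0.14677643778878374 0.01709410222346843
```

```bash
python3 - <<'E'
from h import *
def loc():
    s=env.read_state();c,sn=np.cos(YAW),np.sin(YAW);d=s["position"][:2]-BX;return (c*d[0]+sn*d[1]).round(4),s["position"].round(4),s["force"].round(1),round(s["clock"],2)
env.dwell(.3);print(loc())
print(env.move_straight(L(-.125,.018,.045),rate=.04,force_limit=28),loc())
env.dwell(.2);print(loc())
env.move_straight(L(-.20,.018,.045),rate=.25);print(loc())
env.move_straight(L(-.20,.018,.19),rate=.3)
f=env.grab_frame("side");cv2.imwrite("pics/i.png",cv2.resize(f["image"][150:330,260:520],None,fx=3,fy=3,interpolation=cv2.INTER_CUBIC))
E
```

```text
(np.float64(-0.1472), array([0.5766, 0.1238, 0.0433]), array([-0.3,  0.1, -0.2]), 18.41)
True (np.float64(-0.147), array([0.5769, 0.1234, 0.0425]), array([-2. ,  0.3,  0.6]), 18.77)
(np.float64(-0.1471), array([0.5768, 0.1233, 0.0421]), array([-0.2, -0.4, -0.7]), 18.98)
(np.float64(-0.2004), array([0.5239, 0.1165, 0.0454]), array([ 0.3,  0. , -0.3]), 19.33)
```

View pics/i.png

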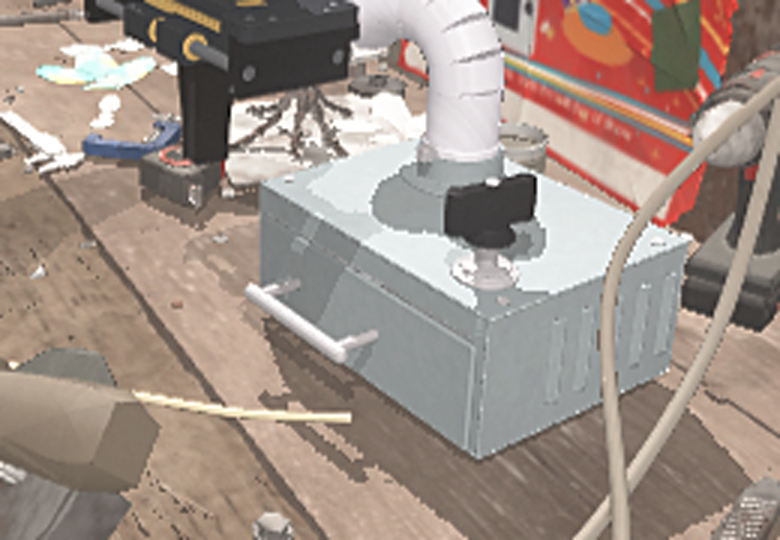

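The side view shows the drawer front flush with the box and the handle at (300,325). The hard stop came at the same place in both pushes, so the drawer is home. Now the knob: grasp across the wing, turn it freely while it's up, then check.

```bash
python3 - <<'E'
from h import *
K=[.6837,.0447]
env.gripper_to(1,40)
env.goto(K+[.205],[180,0,-3])
env.move_straight(K+[.145],rate=.12,force_limit=8)
s=env.read_state();print(s["position"],s["force"],s["clock"]);
env.gripper_to(0,40);env.dwell(.1)
s=env.read_state();print("closed",s["opening"],s["opening"]*87,s["force"],s["wrist_torque"])
for a in (-25,-50,-75):
    env.goto(K+[.145],[180,0,a])
    s=env.read_state();print(a,s["opening"]*87,s["force"].round(1),s["wrist_torque"].round(2),s["clock"])
E
```

```text
[0.68403824 0.04519061 0.14602445] [ 0.09919157 -0.13620887  0.51798231] 22.9167
closed 0.14640939139044742 12.737617050968925 [-0.08716154  1.41769207  1.94994975] [ 0.1761045  -0.14194095  0.02165713]
-25 13.071489884238586 [0.9 1.3 1.7] [ 0.25 -0.24 -0.04] 24.6583
-50 12.60945749713795 [0.9 1.9 2.2] [ 0.42 -0.41 -0.03] 25.1583
-75 12.629171963274928 [1.9 1.1 2. ] [ 0.66 -0.63 -0.03] 25.6583
```

```bash
python3 - <<'E'
from h import *
K=[.6837,.0447]
def st(t):
    s=env.read_state();print(t,s["position"].round(4),round(s["opening"]*87,1),s["force"].round(1),s["wrist_torque"].round(2),round(s["clock"],2));return s
print(env.move_straight(K+[.145-.016],rate=.04,force_limit=18))
s=st("pressed");z0=.145
import math
zc=s["position"][2]
for a in (-90,-105,-120,-130,-140,-148,-155,-160):
    th=math.radians(8.9-a);D=min(18.,18-2.5*(2.75-th))
    env.goto(K+[z0-D/1000-.0012],[180,0,a]);s=st((a,round(th,2),round(D,1)))
    if abs(s["wrist_torque"][2])>1.5: break
E
```

```text
False
pressed [0.6842 0.0449 0.1311] 12.8 [-1.1  2.7 11.3] [0.96 0.35 0.02] 26.21
(-90, 1.73, 15.4) [0.6842 0.0449 0.1303] 13.3 [-0.2  2.4  9.9] [ 0.93  0.32 -0.12] 26.57
(-105, 1.99, 16.1) [0.6843 0.0449 0.1297] 12.6 [-0.6  2.1  9.5] [ 0.96  0.28 -0.09] 26.93
(-120, 2.25, 16.7) [0.6843 0.0449 0.1291] 12.7 [-1.1  2.3 11. ] [ 0.94  0.22 -0.1 ] 27.28
(-130, 2.42, 17.2) [0.6843 0.0449 0.1286] 12.7 [-0.1  2.7 10.7] [ 0.93  0.19 -0.05] 27.57
(-140, 2.6, 17.6) [0.6844 0.0449 0.1283] 12.6 [-1.   2.8 11. ] [ 0.95  0.22 -0.07] 27.87
(-148, 2.74, 18.0) [0.6844 0.0449 0.1283] 13.1 [-2.1  3.2 11.9] [ 0.97  0.35 -0.01] 28.12
(-155, 2.86, 18.0) [0.6844 0.0449 0.1283] 12.9 [-2.1  2.9 12. ] [ 0.95  0.34 -0.06] 28.38
(-160, 2.95, 18.0) [0.6844 0.0448 0.1283] 12.8 [-1.   3.4 12.4] [ 0.9   0.31 -0.07] 28.62
```

```bash
python3 - <<'E'
from h import *
K=[.6837,.0447]
def st(t):
    s=env.read_state();print(t,s["position"].round(4),s["tool_rot"][2].round(1),round(s["opening"]*87,1),s["force"].round(1),s["wrist_torque"].round(2),round(s["clock"],2));return s
for a in (-165,-170,-175):
    env.goto(K+[.1255],[180,0,a]);s=st(a)
    if abs(s["wrist_torque"][2])>1.2: break
env.gripper_to(1);env.dwell(.2);st("rel")
p=K+[.205];env.move_straight(p,rate=.15)
env.goto(L(-.19,-.05,.30),[180,0,-81]);env.goto(L(-.33,-.10,.30),[180,0,8.9]);env.dwell(.2)
f=env.grab_frame("top");S=env.grab_frame("side")
for g in (f,S): print([(np.round(d["xyz"],4),round(d["score"],2)) for d in env.search_frame(g,"knob_wing")[:2]])
a=cv2.resize(S["image"][170:270,360:500],None,fx=4,fy=4,interpolation=cv2.INTER_CUBIC)
cv2.imwrite("pics/k.png",a)
E
```

```text
-165 [0.6844 0.0448 0.1283] -164.9 12.8 [-2.   2.8 13.3] [ 0.93  0.44 -0.06] 28.88
-170 [0.6844 0.0448 0.1282] -169.9 12.7 [-1.8  2.1 13.4] [ 0.92  0.38 -0.02] 29.12
-175 [0.6845 0.0448 0.1282] -174.9 12.7 [-1.5  2.7 12.5] [ 0.88  0.4  -0.02] 29.38
rel [0.6837 0.0447 0.1255] -175.0 86.8 [-0.2  0.5 -0.6] [ 0.04 -0.19 -0.03] 30.94
[(array([0.6837, 0.0491, 0.1515]), 0.85)]
[(array([0.6786, 0.0405, 0.143 ]), 0.88)]
```

View pics/k.png

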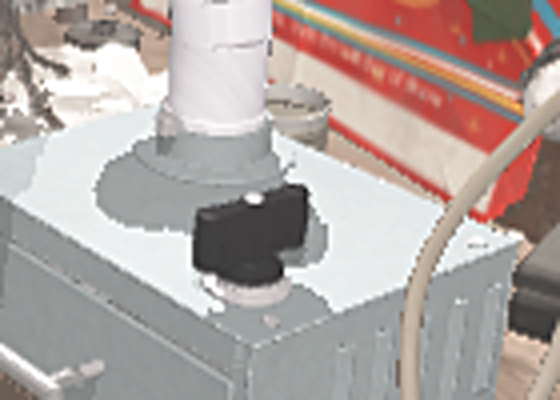

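The side view shows the knob at crop (250,240), sitting low on its bushing and staying there after release. I'll fit the wing's angle and height from the masks to check the seating.

```bash
cat > wing.py <<'E'
from h import *
def run():
    fs=[env.grab_frame(n) for n in ("top","side")]
    ms=[env.trace(f,"knob_wing")[0]["mask"] for f in fs]
    def sil(f,P):
        m=np.zeros((1600,2560),np.uint8);h=cv2.convexHull((proj(f,P)*4).astype(np.float32)).astype(np.int32)
        cv2.fillConvexPoly(m,h,1);return cv2.resize(m,(640,400),interpolation=cv2.INTER_AREA)>0
    C=np.array([[x,y,z] for x in(-.032,.032) for y in(-.0065,.0065) for z in(-.022,.007)])
    for f,m in zip(fs,ms):
        res=[]
        for deg in range(0,180,4):
            for z in (.148,.150,.152,.156,.166):
                for dx in (-.004,0,.004):
                  for dy in (-.004,0,.004):
                    w=R.from_euler('z',8.9-deg,degrees=True).apply(C)+[.684+dx,.045+dy,z]
                    s=sil(f,w);res.append(((s&m).sum()/(s|m).sum(),deg,z,dx,dy))
        res.sort(reverse=True);print(m.sum(),[tuple(np.round(r,3)) for r in res[:6]])
E
python3 -c "import wing;wing.run()"
```

```text
313 [(np.float64(0.678), np.float64(4.0), np.float64(0.156), np.float64(-0.004), np.float64(0.004)), (np.float64(0.669), np.float64(4.0), np.float64(0.156), np.float64(0.0), np.float64(0.004)), (np.float64(0.668), np.float64(8.0), np.float64(0.156), np.float64(-0.004), np.float64(0.004)), (np.float64(0.657), np.float64(8.0), np.float64(0.148), np.float64(0.0), np.float64(0.0)), (np.float64(0.656), np.float64(12.0), np.float64(0.148), np.float64(-0.004), np.float64(0.0)), (np.float64(0.65), np.float64(12.0), np.float64(0.148), np.float64(0.0), np.float64(0.0))]
528 [(np.float64(0.791), np.float64(172.0), np.float64(0.148), np.float64(0.0), np.float64(-0.004)), (np.float64(0.774), np.float64(176.0), np.float64(0.148), np.float64(0.0), np.float64(-0.004)), (np.float64(0.758), np.float64(176.0), np.float64(0.148), np.float64(0.004), np.float64(-0.004)), (np.float64(0.753), np.float64(172.0), np.float64(0.148), np.float64(0.004), np.float64(-0.004)), (np.float64(0.75), np.float64(0.0), np.float64(0.148), np.float64(0.004), np.float64(-0.004)), (np.float64(0.75), np.float64(168.0), np.float64(0.148), np.float64(0.004), np.float64(-0.004))]
```

```bash
python3 -c "
from h import *
print(env.read_state()['clock']);print(env.close_job())"
```

```text
35.0417
the job is handed in; nothing more can be done
None
```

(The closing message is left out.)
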